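# Bring the red-capped vial to the reader

### The job

Turn the sample carousel, by pushing its spokes round with a fingertip, until the vial with the red cap stands squarely in front of the reader's window, and leave it resting there. Then press the reader's green button down to start the reading and let it go. Do not touch or lift the vials, and leave the white bottle and the beaker where they stand.

Things in the scene. Friction and masses are not known exactly. Their poses are not given: they have to be found in the camera images.
- station: fixed foot of the carousel with the reader built on; origin on the bench at the carousel's axis, z up. The white reader lies along its -y axis: head 60 mm wide, from 98 to 134 mm from the axis and 36 mm tall, with a black window facing the axis and a teal arrow on top that points to the axis; behind it, to 199 mm from the axis, a tail 14 mm tall carries the green button. Spokes pass 16 mm above the head
- read_spot (a point): point 50 mm above the bench in front of the reader's window, 65 mm from the carousel's axis on the station's -y axis: the red-capped vial's centre should come here, seen from above
- hub (a point): top of the carousel's hub, on the vertical axis of turning, 77 mm above the bench. The carousel is a dark grey disc of 184 mm diameter (top 22 mm above the bench) with four white-rimmed wells 90 degrees apart, 65 mm from the axis; one well is empty. It turns freely either way without stops, with a light friction of about 0.05 N m plus a little damping, and stays where it is left
- spoke_end (a point): middle of the outer end face of one spoke, 138 mm from the axis and 60 mm above the bench. There are four equal spokes 90 degrees apart, half-way between the wells: level black bars from the hub with yellow ends (the last 28 mm), 12 mm wide, 16 mm tall, undersides 52 mm and tops 68 mm above the bench; beyond the disc's rim (92 mm) they stand free and can be pushed sideways
- vial_red_mid (a point): centre, half-way up, of the amber glass vial with the red cap: 32 mm across, 60 mm tall with its cap, standing loose in a well (10 mm deep) of the carousel; this point is at height 52 mm, the cap's top at 82 mm, and lies 65 mm from the carousel's axis
- vial_blue_mid (a point): centre, half-way up, of the amber glass vial with the blue cap: 32 mm across, 60 mm tall with its cap, standing loose in a well (10 mm deep) of the carousel; this point is at height 52 mm, the cap's top at 82 mm, and lies 65 mm from the carousel's axis
- vial_white_mid (a point): centre, half-way up, of the amber glass vial with the white cap: 32 mm across, 60 mm tall with its cap, standing loose in a well (10 mm deep) of the carousel; this point is at height 52 mm, the cap's top at 82 mm, and lies 65 mm from the carousel's axis
- vial_red: the vial with the red cap; origin at the centre of its underside, z up along it
- start_top (a point): centre of the top of the green push button of the reader, 24 mm across, 174 mm from the carousel's axis, pressed straight down
- start (a joint): travel of the green button: 0 up, 0.005 m fully down (takes about 4 N); springs back
- reagent: white plastic bottle with orange cap, bystander, 54 mm across, 95 mm tall, origin at the centre of its underside
- beaker: empty glass beaker, bystander, 60 mm across, 65 mm tall, origin at the centre of its underside
Not all that is in view belongs to the job. Leave any purple or yellow look-alike of the part that bears vial_white_mid alone. What is shaped like the vial_red but turquoise is not meant.

How it is judged:
On the way, in this order (a step that is already met when the one before it is completed fails the run):
1. the red-capped vial stands at rest in front of the reader's window, within 10 mm (horizontal distance between vial_red_mid and read_spot below 0.01 m and linear speed of vial_red below 0.02 m/s), for 0.2 s.
2. the green button is pressed with the vial there (horizontal distance between vial_red_mid and read_spot below 0.01 m and value of joint start above 0.0035 m), for 0.05 s.
At the end, for the whole second after the job is handed in: the red-capped vial's centre is at rest within 10 mm (seen from above) of the spot in front of the reader's window, all three vials stand upright in their wells, and the green button has been pressed (at least 3.5 mm) and is up again (all of step 1 and value of joint start below 0.0015 m and height (world z) of vial_red_mid between 0.046 and 0.058 m and height (world z) of vial_blue_mid between 0.046 and 0.058 m and height (world z) of vial_white_mid between 0.046 and 0.058 m and angle between each of vial_red_mid, vial_blue_mid, vial_white_mid's own z axis and vertical below 0.15 rad); the robot touches nothing.
It fails at once if the start button is pressed while the red-capped vial is not in front of the reader's window (value of joint start above 0.0025 m and horizontal distance between vial_red_mid and read_spot above 0.012 m).
It fails at once if a vial is lifted more than 7 mm or knocked out of its well (height (world z) of any of vial_red_mid, vial_blue_mid, vial_white_mid above 0.059 m or height (world z) of any of vial_red_mid, vial_blue_mid, vial_white_mid below 0.042 m or angle between any of vial_red_mid, vial_blue_mid, vial_white_mid's own z axis and vertical above 0.35 rad).
It fails at once if the robot touches a vial with more than 0.5 N (contact force between any of the fingers, the arm and vial_red above 0.5 N or contact force between any of the fingers, the arm and vial_blue above 0.5 N or contact force between any of the fingers, the arm and vial_white above 0.5 N).
It fails at once if the white bottle or the beaker is shifted more than 20 mm, or lifted or tipped (distance of any of reagent, beaker from where it was at the start of the episode above 0.02 m or angle between any of reagent, beaker's own z axis and vertical above 0.3 rad).
It also fails if it takes over 54 s, if anything falls off the work surface, if the arm or the gripper's body presses on something with over 40 N, if the wrist force passes 120 N, or if a joint passes its speed limit or range.

### The arm

A 6-joint arm with a two-finger parallel gripper is mounted at the origin on the work surface. World frame = base frame: x ahead of the robot, y to its left, z up, the work surface at z = 0. Lengths are in m, angles in rad, forces in N, time in s.
With the tool pointing down it reaches from about 0.325 to 0.775 m from the base axis. Payload 5.5 kg.
Tool frame: the origin (TCP) lies at the centre of the arm's flange, where the gripper is bolted on; the fingertips stand manip.finger_overhang ahead of it and the grasp point (between the pads) lies 163 mm ahead of it (manip.finger_overhang is the distance from the TCP to the fingertips, in m); z points along the fingers, y is the line along which they close (so a half turn about z gives the same grasp; the last joint's range is limited). The gripper opens to 88 mm and grips with 3 to 60 N. Pads are 20 mm wide; open, the fingers measure 115 mm over their backs; the gripper's body (75 mm by 178 mm) begins 61 mm behind the grasp point.
Start: joints at [-1.234, 0.091, 1.231, -0, 1.82, -0.057], TCP at [0.23, -0.554, 0.405] pointing down, gripper open.
Joint ranges: [-2.87, 2.87], [-0.86, 2.18], [0.17, 2.46], [-1.51, 4.65], [0.06, 2.69], [-2.65, 2.65]. Speed limits (rad/s): [2.57, 2.57, 3.01, 3.14, 3.14, 3.14].

### API

Orientations are given as a unit quaternion [x, y, z, w].
In Python, from station import manip gives the robot as it stands.
- The arm moves only by the tool carry_out, never from a script. Its argument "deltas" is text: rows parted by semicolons, each of 7 numbers parted by spaces: the shift along the tool's x, y, z in mm, then the turn, a rotation vector about the tool's x, y, z in degrees, then the opening in per cent of the stroke, from 0 (shut) to 100 (fully open). A call has 1 to 20 rows; each row is the pose to reach, as a shift and turn from the pose commanded when the call began, along the tool's axes at that moment; what a row does not reach only later rows make up. A row lasts 1/10 s, in which the tool goes at most 50 mm and 8.59 degrees, less where a joint would pass 70% of its speed; a pose out of reach is approached as far as the arm can. A call with a gripper value outside its range is refused whole. The fingers move at their own pace and stop on an object; "squeeze" is the grip in N (left out, the last holds). Time passes only in rows, so rows that repeat a pose let the fingers close. It gives the time, the measured TCP pose, the force, the opening and the grip force at its end, in the units of the state.
- manip.get_state(): the state, without advancing time (a new reading comes with each control period).
- manip.get_image(name): name is "side" or "top"; returns a dict with "image" (480x640x3 uint8, blue, green, red), "range_z" (480x640 float32, m along the optical axis (not along the pixel's ray), 0 where there is no reading), "fx", "fy", "cx", "cy" (pixels), "eye" and "attitude" of the camera in the world. Camera axes: x right, y down, z forward; pixel columns grow to the right and rows downward; lengths in m; the calibration is good to about 2 mm. A picture is of the moment at which its call begins.
- manip.job_done(): hands the job in; it is judged then, once.
The state is a dict: "time_s": time; "joint_pos": joint angles; "joint_velocities": joint speeds; "joint_torque": joint torques, N m; "eef_pos": TCP position; "eef_rot": TCP orientation; "wrist_force": force on the tool from outside, world axes, zero at the start; "torque": the same for the moment, N m; "gripper_width": finger opening in m; "gripper_force": force on a finger pad.
Only numpy, scipy, OpenCV 4.12 (cv2) and the standard library are available. Lean on these libraries where they do the work, as an engineer would, in place of code of your own. Each camera call takes 0.05 s, during which the arm holds its last target. There are 200 camera calls.

## Working session

There is one attempt and no reset: what is moved stays moved. The work goes in short steps, Python scripts to look and compute and a tool call to move; the robot and the scene stay as the last step left them, time stands still between calls to the robot, and variables do not carry over. Pictures are saved under pics/ and viewed, at most 10 in all, crops included, and the job is handed in when it is done.

Besides the shell and the picture viewer there is one more tool, called after "Emit:" as a command line: name --argument value ..., lists and objects as JSON in quotes. carry_out: Moves the arm, as the interface text tells. Its arguments: {"type":"object","properties":{"deltas":{"type":"string"},"squeeze":{"type":"number"}},"required":["deltas"]}

```bash
mkdir -p pics; ls; python3 - <<'E'
from station import manip
import cv2,numpy as np
for n in("top","side"):
    d=manip.get_image(n);cv2.imwrite(f"pics/{n}0.png",d["image"]);np.savez(f"{n}0.npz",**d)
    print(n,d["fx"],d["fy"],d["cx"],d["cy"],d["eye"],d["attitude"])
s=manip.get_state();print(s);print(manip.finger_overhang)
E
```

```text
pics
top 490.7102599425653 490.7102599425653 320.15649957378156 246.52362976021072 [0.45516248 0.08295279 0.80668936] [-0.6975537   0.71538302 -0.02746095  0.02986425]
side 493.7314227281468 493.7314227281468 326.30647833260815 226.3090442403997 [ 0.28123041 -0.48798421  0.62399182] [ 0.89879245 -0.17228035  0.08655826 -0.39369949]
{'time_s': 0.1, 'joint_pos': array([-1.23371781e+00,  9.17805513e-02,  1.23171943e+00, -4.53883171e-05,
        1.81980467e+00, -5.67018981e-02]), 'joint_velocities': array([ 2.01544801e-03, -1.60361464e-03, -2.15592709e-03,  8.20007387e-05,
        1.17307154e-03, -1.38055966e-04]), 'joint_torque': array([ 3.26788031e-03, -4.47856951e+01, -4.07570386e+01,  6.99690962e-02,
        2.84508511e-02, -1.08836291e-04]), 'eef_pos': array([ 0.23021814, -0.55413529,  0.40364749]), 'eef_rot': array([ 9.80680389e-01,  1.95615033e-01, -1.41391427e-04, -8.44526607e-04]), 'wrist_force': array([ 0.82135593, -0.28732158, -1.16712446]), 'torque': array([0.00592754, 0.03649695, 0.00161521]), 'gripper_force': 0.0, 'gripper_width': 0.08812621404636173}
0.182
```

View pics/top0.png

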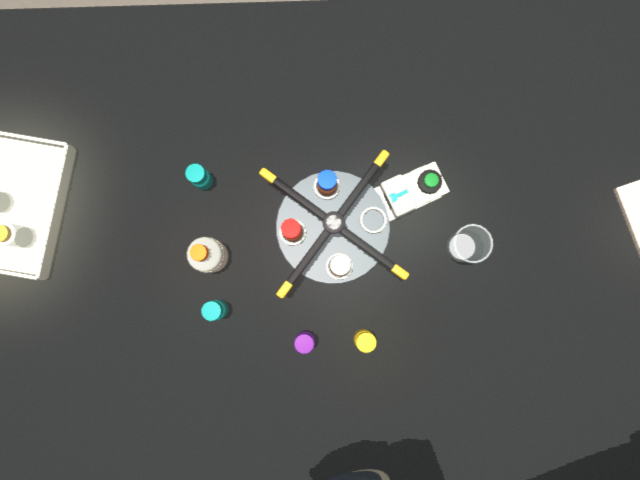

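View pics/side0.png

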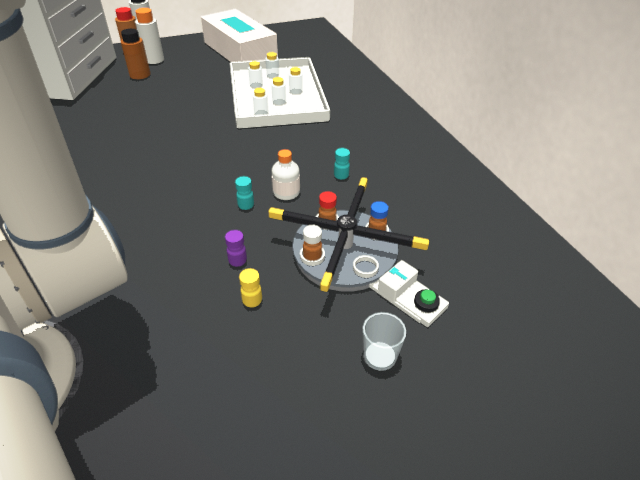

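Top view: the carousel hub is at (334,223), the red cap at (291,230), blue (327,180), white (340,265), the empty well (373,220) and the green button (430,181). The beaker is at (470,245) and the white bottle at (207,255).

Things that could be mistaken for the red vial are the turquoise vials (197,174) and (213,311), purple (305,343), yellow (366,341), and the red-capped bottle far off (side view, 125,15). I choose the red cap on the disc at (291,230).

```bash
cat > h.py <<'E'
import cv2,numpy as np
from scipy.spatial.transform import Rotation as R
from station import manip
def ray(d,u,v,z):
    r=R.from_quat(d["attitude"]).apply([(u-d["cx"])/d["fx"],(v-d["cy"])/d["fy"],1.])
    e=np.asarray(d["eye"],float); return e+r*(z-e[2])/r[2]
COL={"red":((0,150,80),(6,255,255)),"blue":((105,150,80),(125,255,255)),"green":((50,120,60),(75,255,255)),"yellow":((22,120,120),(32,255,255)),"teal":((82,120,80),(98,255,255)),"orange":((9,150,120),(19,255,255))}
def blobs(d,c,amin=15):
    m=cv2.inRange(cv2.cvtColor(d["image"],cv2.COLOR_BGR2HSV),*map(np.array,COL[c]))
    n,_,s,ce=cv2.connectedComponentsWithStats(m)
    return [(ce[i],s[i,4]) for i in range(1,n) if s[i,4]>=amin]
E
python3 - <<'E'
from h import *
for n in("top","side"):
    d=dict(np.load(f"{n}0.npz"))
    for c,z in(("red",.082),("blue",.082),("green",.02),("yellow",.068),("teal",.036),("orange",.095)):
        for p,a in blobs(d,c):
            print(n,c,p.round(),a,ray(d,*p,z).round(4))
d=dict(np.load("top0.npz"));print("hub",ray(d,334,223,.077),"white",ray(d,340,264,.082),"beaker base",ray(d,462,247,0),"rim",ray(d,478,243,.065))
print("bottle",ray(d,199,253,.095))
im=d["image"][130:320,240:500];cv2.imwrite("pics/crop0.png",cv2.resize(im,None,fx=3,fy=3,interpolation=2))
E
```

```text
top red [291. 228.] 242 [0.5425 0.1275 0.082 ]
top blue [328. 174.] 96 [0.6231 0.0708 0.082 ]
top blue [327. 186.] 29 [0.6051 0.0722 0.082 ]
top green [431. 180.] 160 [ 0.6238 -0.098   0.02  ]
top yellow [381. 158.] 136 [ 0.6494 -0.0126  0.068 ]
top yellow [267. 175.] 140 [0.6274 0.1627 0.068 ]
top yellow [  5. 234.] 30 [0.547  0.5627 0.068 ]
top yellow [197. 252.] 183 [0.5117 0.2704 0.068 ]
top yellow [400. 272.] 144 [ 0.4742 -0.0344  0.068 ]
top yellow [284. 289.] 125 [0.4521 0.1409 0.068 ]
top yellow [365. 341.] 417 [0.3731 0.0219 0.068 ]
top teal [198. 176.] 485 [0.6358 0.2764 0.036 ]
top teal [397. 195.] 52 [ 0.5969 -0.04    0.036 ]
top teal [214. 310.] 433 [0.4228 0.2532 0.036 ]
top orange [204. 254.] 37 [0.5059 0.2537 0.095 ]
side red [123.  13.] 175 [0.3036 1.1514 0.082 ]
side red [327. 200.] 258 [0.5428 0.1191 0.082 ]
side blue [379. 209.] 245 [0.6145 0.0638 0.082 ]
side green [428. 296.] 185 [ 0.6292 -0.0901  0.02  ]
side yellow [271.  55.] 64 [0.6393 0.7488 0.068 ]
side yellow [254.  65.] 61 [0.5803 0.708  0.068 ]
side yellow [295.  71.] 63 [0.6674 0.6398 0.068 ]
side yell
[... 371 characters left out ...]
24.] 239 [0.63   1.0808 0.036 ]
side teal [342. 163.] 435 [0.6366 0.2691 0.036 ]
side teal [244. 192.] 505 [0.4251 0.2464 0.036 ]
side teal [397. 273.] 64 [ 0.5997 -0.0404  0.036 ]
side orange [144.  15.] 207 [0.3566 1.0816 0.095 ]
side orange [130.  48.] 557 [0.2939 0.8516 0.095 ]
side orange [284. 156.] 160 [0.5101 0.2533 0.095 ]
side orange [327. 213.] 163 [0.523  0.0733 0.095 ]
side orange [378. 223.] 159 [0.5894 0.0207 0.095 ]
side orange [312. 251.] 239 [0.4686 0.001  0.095 ]
hub [0.54929775 0.06308002 0.077     ] white [0.48744794 0.05602475 0.082     ] beaker base [ 0.51402799 -0.14866525  0.        ] rim [ 0.5147443  -0.15450095  0.065     ]
bottle [0.50805629 0.26112996 0.095     ]
```

View pics/crop0.png

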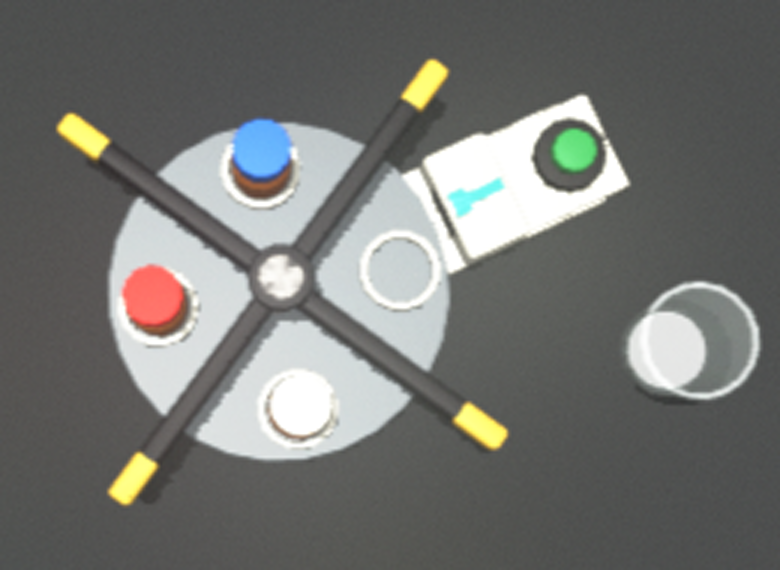

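The crop confirms it: the red-capped amber vial is in the left well of the disc, opposite the empty well that faces the reader. Next I triangulate and work out the push path.

```bash
cat >> h.py <<'E'
C=np.array([.5505,.0638]); A=-65.8   # axis, reader direction deg
u=lambda a:np.array([np.cos(np.radians(a)),np.sin(np.radians(a))])
YAW=22.56
def h(phi):  # half extent of shut fingers towards world angle phi
    a=np.radians(phi-YAW);return .010*abs(np.cos(a))+.0135*abs(np.sin(a))
def P(th,gap=0,r=.117): # finger centre behind (ccw side of) spoke at th
    return C+r*u(th)+(.006+h(th-90)+gap)*u(th+90)
def tool(v): # world xy (m) -> tool x,y mm
    return np.array([v@u(YAW),v@u(YAW-90)])*1000
E
python3 - <<'E'
from h import *
t=dict(np.load("top0.npz"));s=dict(np.load("side0.npz"))
for z in(.022,.026,.03): print(z,ray(t,431,180,z),ray(s,428,296,z))
for th in(142.1,52.1,-37.9,-127.9):
    print(th,(C+.124*u(th)).round(4))
p0=np.array([.2302,-.5541]); a=P(142.1,.012)
print("start",a,tool(a-p0))
print([ (int(th),tool(P(th)-a).round(1).tolist()) for th in np.arange(142,-24,-6)])
E
```

```text
0.022 [ 0.62252723 -0.09746426  0.022     ] [ 0.62906926 -0.09103097  0.022     ]
0.026 [ 0.62167408 -0.09654457  0.026     ] [ 0.626758   -0.09366857  0.026     ]
0.03 [ 0.62082093 -0.09562488  0.03      ] [ 0.62444675 -0.09630617  0.03      ]
142.1 [0.4527 0.14  ]
52.1 [0.6267 0.1616]
-37.9 [ 0.6483 -0.0124]
-127.9 [ 0.4743 -0.034 ]
start [0.43768704 0.10935065] [ 446.14308849 -533.07971604]
[(142, [10.6, -6.1]), (136, [21.3, -13.8]), (130, [33.0, -20.4]), (124, [45.4, -25.7]), (118, [58.5, -29.5]), (112, [71.7, -31.8]), (106, [82.7, -32.9]), (100, [93.9, -32.9]), (94, [105.2, -31.9]), (88, [116.5, -29.7]), (82, [127.7, -26.3]), (76, [138.7, -21.8]), (70, [149.3, -16.0]), (64, [159.4, -9.1]), (58, [168.8, -1.1]), (52, [177.5, 8.1]), (46, [185.2, 18.3]), (40, [191.8, 29.4]), (34, [197.2, 41.3]), (28, [201.2, 54.0]), (22, [203.9, 66.9]), (16, [205.3, 78.3]), (10, [205.5, 89.9]), (4, [204.6, 101.7]), (-2, [202.4, 113.6]), (-8, [199.0, 125.3]), (-14, [194.3, 136.7]), (-20, [188.2, 147.8])]
```

Emit:
carry_out --deltas "10 -12 0 0 0 0 0;32 -38 0 0 0 0 0;60 -72 0 0 0 0 0;90 -108 0 0 0 0 0;120 -144 0 0 0 0 0;150 -180 0 0 0 0 0;180 -216 0 0 0 0 0;210 -252 0 0 0 0 0;240 -288 0 0 0 0 0;270 -324 0 0 0 0 0;300 -360 0 0 0 0 0;330 -395 0 0 0 0 0;360 -431 0 0 0 0 0;386 -462 0 0 0 0 0;410 -490 0 0 0 0 0;428 -512 0 0 0 0 0;440 -526 0 0 0 0 0;446 -533 0 0 0 0 0;446 -533 0 0 0 0 0;446 -533 0 0 0 0 0" --squeeze 5

```text
time_s: 2.1
eef_pos: [0.4375, 0.1087, 0.4045]
eef_rot: [0.981, 0.195, -0.0, 0.0]
wrist_force: [1.4, -0.2, 0.4]
gripper_width: 0.0004
gripper_force: 0.0
```

Emit:
carry_out --deltas "0 0 10 0 0 0 0;0 0 30 0 0 0 0;0 0 55 0 0 0 0;0 0 80 0 0 0 0;0 0 100 0 0 0 0;0 0 115 0 0 0 0;0 0 120 0 0 0 0;0 0 120 0 0 0 0"

```text
time_s: 2.9
eef_pos: [0.4374, 0.1089, 0.2841]
eef_rot: [0.981, 0.195, -0.0, -0.0]
wrist_force: [-1.1, -0.0, -0.3]
gripper_width: 0.0008
gripper_force: 0.0
```

```bash
python3 - <<'E'
from h import *
a=manip.get_image("side")["image"][130:330,200:460]
b=manip.get_image("top")["image"][130:330,220:480]
cv2.imwrite("pics/above.png",cv2.resize(np.vstack([a,b]),None,fx=1.5,fy=1.5))
E
```

```text
(no output)
```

View pics/above.png

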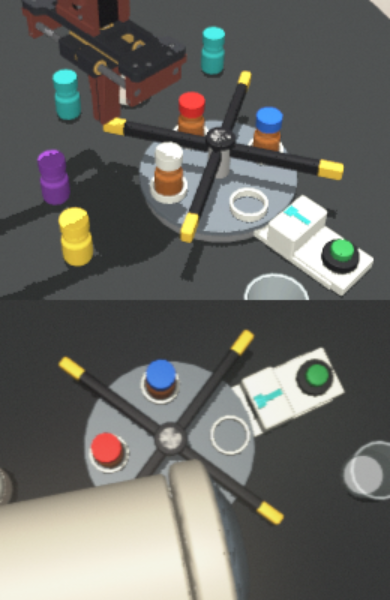

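The view matches the plan. The shut finger hangs just outboard of the left spoke's yellow end (side crop, 115,127), on the side away from the red vial, and every vial stands in its well. I descend and start pushing clockwise.

Emit:
carry_out --deltas "0 0 10 0 0 0 0;0 0 25 0 0 0 0;0 0 38 0 0 0 0;0 0 46 0 0 0 0;0 0 48 0 0 0 0;0 0 48 0 0 0 0"

```text
time_s: 3.6
eef_pos: [0.4375, 0.1092, 0.2361]
eef_rot: [0.981, 0.196, -0.001, -0.0]
wrist_force: [-0.0, 0.5, -0.3]
gripper_width: 0.0005
gripper_force: 0.0
```

Emit:
carry_out --deltas "3 -2 0 0 0 0 0;7 -4 0 0 0 0 0;10.6 -6.1 0 0 0 0 0;16 -10 0 0 0 0 0;21.3 -13.8 0 0 0 0 0;27 -17.2 0 0 0 0 0;33 -20.4 0 0 0 0 0;39 -23.2 0 0 0 0 0;45.4 -25.7 0 0 0 0 0;52 -27.8 0 0 0 0 0;58.5 -29.5 0 0 0 0 0;65 -30.8 0 0 0 0 0;71.7 -31.8 0 0 0 0 0;77 -32.5 0 0 0 0 0;82.7 -32.9 0 0 0 0 0;88 -33 0 0 0 0 0;93.9 -32.9 0 0 0 0 0;99 -32.5 0 0 0 0 0;105.2 -31.9 0 0 0 0 0;109 -31.2 0 0 0 0 0"

```text
time_s: 5.6
eef_pos: [0.5268, 0.18, 0.2366]
eef_rot: [0.981, 0.196, 0.0, -0.0]
wrist_force: [0.0, -0.3, 0.3]
gripper_width: 0.0004
gripper_force: 0.2
```

```bash
python3 - <<'E'
from h import *
d=manip.get_image("side");cv2.imwrite("pics/mid.png",d["image"][100:360,200:460])
for c,z in(("red",.078),("blue",.078),("yellow",.060)):
    for p,a in blobs(d,c):
        w=ray(d,*p,z)[:2]-C
        if np.hypot(*w)<.16: print(c,a,np.hypot(*w).round(3),np.degrees(np.arctan2(w[1],w[0])).round(1))
E
```

```text
red 251 0.063 43.9
blue 278 0.069 -42.9
yellow 28 0.13 88.5
yellow 135 0.132 2.8
yellow 189 0.121 -176.8
yellow 180 0.125 -85.4
```

Emit:
carry_out --deltas "3 0.6 0 0 0 0 0;8 1.6 0 0 0 0 0;13.2 3 0 0 0 0 0;18.7 4.9 0 0 0 0 0;24.3 7 0 0 0 0 0;29.7 9.4 0 0 0 0 0;35 12.2 0 0 0 0 0;40.3 15.2 0 0 0 0 0;45.4 18.5 0 0 0 0 0;50.4 22.1 0 0 0 0 0;55.2 26 0 0 0 0 0;59.8 30.1 0 0 0 0 0;64.2 34.6 0 0 0 0 0;68.5 39.3 0 0 0 0 0;72.4 44.3 0 0 0 0 0;76.2 49.5 0 0 0 0 0;79.6 55 0 0 0 0 0;82.8 60.6 0 0 0 0 0;85.6 66.5 0 0 0 0 0;88.2 72.5 0 0 0 0 0"

```text
time_s: 7.65
eef_pos: [0.6359, 0.1464, 0.2366]
eef_rot: [0.981, 0.196, -0.0, -0.0]
wrist_force: [-0.3, 0.9, 0.5]
gripper_width: 0.0002
gripper_force: 0.3
```

```bash
python3 - <<'E'
from h import *
d=manip.get_image("side")
for c,z in(("red",.078),("blue",.078),("yellow",.060)):
    for p,a in blobs(d,c):
        w=ray(d,*p,z)[:2]-C
        if np.hypot(*w)<.16: print(c,a,np.hypot(*w).round(3),np.degrees(np.arctan2(w[1],w[0])).round(1))
q=manip.get_state()["eef_pos"][:2]
for th in(30,26,22,18,14,10,6,2,-2,-6,-10,-14,-16,-18,-20.8):print(th,tool(P(th)-q).round(1))
E
```

```text
red 272 0.067 -12.5
blue 304 0.068 -96.0
yellow 75 0.134 35.2
yellow 128 0.125 125.2
yellow 198 0.128 -52.2
yellow 189 0.122 -142.3
30 [2.6 6.9]
26 [ 4.8 15.5]
22 [ 6.4 24.2]
18 [ 7.5 31.7]
14 [ 8.1 39.4]
10 [ 8.1 47.2]
6 [ 7.6 55.1]
2 [ 6.6 63. ]
-2 [ 5.  70.8]
-6 [ 2.8 78.7]
-10 [ 0.1 86.4]
-14 [-3.2 94. ]
-16 [-5.  97.7]
-18 [ -7.1 101.4]
-20.8 [-10.1 106.4]
```

Emit:
carry_out --deltas "1.4 3.4 0 0 0 0 0;3 9 0 0 0 0 0;4.8 15.5 0 0 0 0 0;5.7 20 0 0 0 0 0;6.6 25.5 0 0 0 0 0;7.5 31.7 0 0 0 0 0;8 37.5 0 0 0 0 0;8.1 43.3 0 0 0 0 0;7.9 49.2 0 0 0 0 0;7.6 55.1 0 0 0 0 0;6.8 61 0 0 0 0 0;5.6 67 0 0 0 0 0;4 73 0 0 0 0 0;2.5 79 0 0 0 0 0;0.8 84 0 0 0 0 0;-1 88 0 0 0 0 0;-2 91 0 0 0 0 0;-2.8 93 0 0 0 0 0;-3.2 94 0 0 0 0 0;-3.2 94 0 0 0 0 0"

```text
time_s: 9.7
eef_pos: [0.6687, 0.0586, 0.2367]
eef_rot: [0.981, 0.196, 0.0, 0.0]
wrist_force: [-0.4, 0.6, 0.9]
gripper_width: 0.001
gripper_force: 0.0
```

```bash
python3 - <<'E'
from h import *
for n in("side","top"):
  d=manip.get_image(n);cv2.imwrite(f"pics/{n}3.png",d["image"][100:360,200:520])
  for c,z in(("red",.080),("blue",.080),("yellow",.062)):
    for p,a in blobs(d,c):
        w=ray(d,*p,z)[:2]-C
        if np.hypot(*w)<.16: print(n,c,a,np.hypot(*w).round(3),np.degrees(np.arctan2(w[1],w[0])).round(1))
q=manip.get_state()["eef_pos"][:2]
for th in(-14,-16,-18,-19,-20,-20.8):print(th,tool(P(th)-q).round(1))
E
```

```text
side red 308 0.07 -59.0
side blue 296 0.066 -142.2
side yellow 70 0.131 76.4
side yellow 147 0.13 -13.0
side yellow 176 0.122 168.7
side yellow 174 0.126 -100.5
top red 306 0.064 -56.5
top yellow 136 0.126 77.7
-14 [0.4 1.4]
-16 [-1.5  5.2]
-18 [-3.5  8.8]
-19 [-4.6 10.6]
-20 [-5.7 12.5]
-20.8 [-6.6 13.9]
```

Emit:
carry_out --deltas "-1 3 0 0 0 0 0;-2.2 6 0 0 0 0 0;-3.8 9 0 0 0 0 0;-5.2 11.5 0 0 0 0 0;-6.3 13.2 0 0 0 0 0;-7 14.4 0 0 0 0 0;-7.2 14.8 0 0 0 0 0;-7.2 14.8 0 0 0 0 0;-2 9 0 0 0 0 0;2 4 0 0 0 0 0;2 4 -20 0 0 0 0;2 4 -50 0 0 0 0;2 4 -80 0 0 0 0;2 4 -100 0 0 0 0;10 -30 -110 0 0 0 0;20 -70 -110 0 0 0 0;30 -115 -110 0 0 0 0;35 -135 -110 0 0 0 0;37 -142 -110 0 0 0 0;37 -142 -110 0 0 0 0"

```text
time_s: 11.8
eef_pos: [0.6482, 0.2052, 0.3465]
eef_rot: [0.98, 0.197, -0.0, 0.0]
wrist_force: [-0.2, 0.7, -0.3]
gripper_width: 0.0004
gripper_force: 0.0
```

```bash
python3 - <<'E'
from h import *
im=[]
for n in("side","top"):
  d=manip.get_image(n);im.append(d["image"][120:360,200:500])
  for c,z in(("red",.080),("blue",.080),("yellow",.062)):
    for p,a in blobs(d,c):
        w=ray(d,*p,z)[:2]-C
        if np.hypot(*w)<.16: print(n,c,a,np.hypot(*w).round(3),np.degrees(np.arctan2(w[1],w[0])).round(1))
cv2.imwrite("pics/after.png",cv2.resize(np.vstack(im),None,fx=1.25,fy=1.25))
E
```

```text
side red 314 0.07 -66.7
side blue 302 0.066 -150.4
side yellow 54 0.132 68.1
side yellow 163 0.122 160.1
side yellow 163 0.129 -20.7
side yellow 166 0.126 -108.6
top red 313 0.064 -65.0
top blue 280 0.064 -155.6
top yellow 131 0.127 -19.7
top yellow 137 0.125 -109.6
top yellow 86 0.125 159.7
```

View pics/after.png

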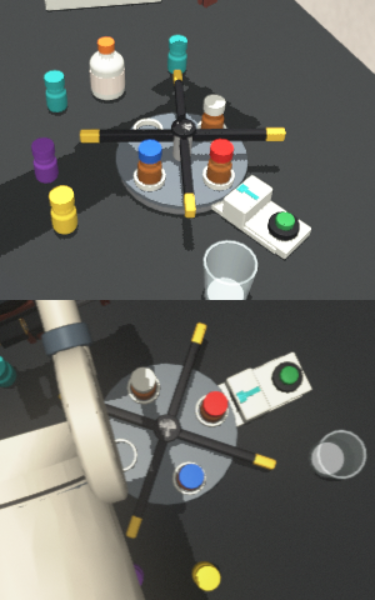

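The view shows the red cap (top crop, 215,404) standing in line with the teal arrow in front of the reader. It measures −65.0° against a target of −65.8°, about 1 mm off, and all vials are upright. Next is the button.

```bash
python3 - <<'E'
from h import *
q=manip.get_state()["eef_pos"]
d=manip.get_image("top");p=blobs(d,"green")[0][0];print(p,ray(d,*p,.029))
b=C+.174*u(A);print(b,tool(b-q[:2]),q[2]-.182)
z=d["range_z"];u0,v0=map(int,p.round());r=z[v0-2:v0+3,u0-2:u0+3];r=np.median(r)
print((R.from_quat(d["attitude"]).apply([(p[0]-d["cx"])/d["fx"]*r,(p[1]-d["cy"])/d["fy"]*r,r])+d["eye"]))
E
```

```text
[430.89221557 179.65269461] [ 0.62160419 -0.09570642  0.029     ]
[ 0.62182661 -0.0949089 ] [-139.14353596  265.04821039] 0.16453748191803613
[ 0.62041101 -0.09442566  0.03457508]
```

Emit:
carry_out --deltas "-5 10 0 0 0 0 0;-18 35 0 0 0 0 0;-35 67 0 0 0 0 0;-55 105 0 0 0 0 0;-75 143 0 0 0 0 0;-95 181 0 0 0 0 0;-115 219 0 0 0 0 0;-130 247 0 0 0 0 0;-137 261 0 0 0 0 0;-139.1 265.3 0 0 0 0 0;-139.1 265.3 10 0 0 0 0;-139.1 265.3 30 0 0 0 0;-139.1 265.3 55 0 0 0 0;-139.1 265.3 80 0 0 0 0;-139.1 265.3 100 0 0 0 0;-139.1 265.3 112 0 0 0 0;-139.1 265.3 118 0 0 0 0;-139.1 265.3 120 0 0 0 0;-139.1 265.3 120 0 0 0 0"

```text
time_s: 13.85
eef_pos: [0.6219, -0.094, 0.2274]
eef_rot: [0.981, 0.196, 0.001, 0.0]
wrist_force: [0.1, -0.2, 0.8]
gripper_width: 0.0005
gripper_force: 0.0
```

```bash
python3 - <<'E'
from h import *
d=manip.get_image("side");cv2.imwrite("pics/btn.png",cv2.resize(d["image"][170:370,300:500],None,fx=2.5,fy=2.5))
E
```

```text
(no output)
```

View pics/btn.png

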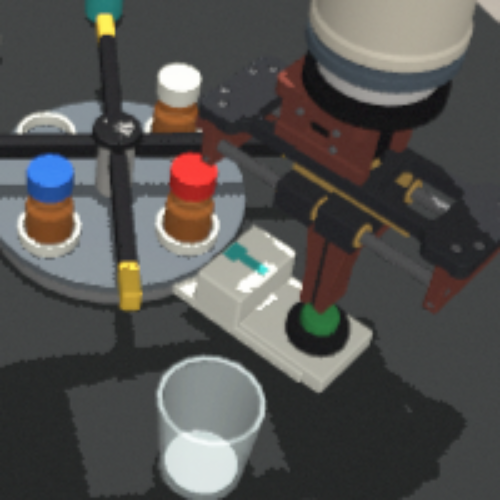

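The shut fingertip hangs centred over the green button (320,318). The gripper body clears the red cap by about 28 mm in height. I press in small steps and watch the force.

Emit:
carry_out --deltas "0 0 4 0 0 0 0;0 0 8 0 0 0 0;0 0 11 0 0 0 0;0 0 13 0 0 0 0;0 0 15 0 0 0 0;0 0 15 0 0 0 0"

```text
time_s: 14.5
eef_pos: [0.6218, -0.0944, 0.2125]
eef_rot: [0.981, 0.196, 0.0, 0.0]
wrist_force: [-0.4, -0.7, 3.5]
gripper_width: 0.0005
gripper_force: 1.9
```

Emit:
carry_out --deltas "0 0 1 0 0 0 0;0 0 2 0 0 0 0;0 0 2 0 0 0 0;0 0 2 0 0 0 0"

```text
time_s: 14.9
eef_pos: [0.6217, -0.0943, 0.2122]
eef_rot: [0.981, 0.196, 0.001, 0.0]
wrist_force: [-4.4, 0.9, 13.0]
gripper_width: 0.0004
gripper_force: 6.0
```

Emit:
carry_out --deltas "0 0 3 0 0 0 0;0 0 3 0 0 0 0;0 0 0 0 0 0 0;0 0 -10 0 0 0 0;0 0 -30 0 0 0 0;0 0 -60 0 0 0 0;0 0 -90 0 0 0 0;0 0 -120 0 0 0 0;0 0 -140 0 0 0 0;30 0 -145 0 0 0 0;70 0 -145 0 0 0 0;110 0 -145 0 0 0 0;130 0 -145 0 0 0 0;135 0 -145 0 0 0 0;135 0 -145 0 0 0 0;135 0 -145 0 0 0 0"

```text
time_s: 16.5
eef_pos: [0.7457, -0.0431, 0.3547]
eef_rot: [0.981, 0.195, -0.0, 0.0]
wrist_force: [-0.1, 0.0, 0.8]
gripper_width: 0.0005
gripper_force: 0.0
```

```bash
python3 - <<'E'
from h import *
im=[]
for n in("side","top"):
  d=manip.get_image(n);im.append(d["image"][120:360,200:500])
  for c,z in(("red",.080),("blue",.080),("green",.03),("yellow",.062)):
    for p,a in blobs(d,c):
        w=ray(d,*p,z)[:2]-C
        if np.hypot(*w)<.19: print(n,c,a,p.round(),np.hypot(*w).round(3),np.degrees(np.arctan2(w[1],w[0])).round(1))
  v,u_=np.mgrid[0:480,0:640];r=d["range_z"]
  W=R.from_quat(d["attitude"]).apply(np.stack([(u_-d["cx"])/d["fx"]*r,(v-d["cy"])/d["fy"]*r,r],-1).reshape(-1,3))+d["eye"]
  k=np.hypot(*(W[:,:2]-C-.174*u(A)).T)
  for a,b in((0,.008),(.008,.012),(.013,.016),(.016,.019),(.022,.025)):
    s=W[(k>=a)&(k<b),2];print(n,a,b,len(s),np.percentile(s,[10,50,90]).round(4))
cv2.imwrite("pics/end.png",cv2.resize(np.vstack(im),None,fx=1.25,fy=1.25))
print(manip.get_state()["wrist_force"])
E
```

```text
side red 311 [377. 240.] 0.07 -66.8
side blue 219 [319. 241.] 0.066 -150.1
side green 184 [428. 296.] 0.176 -65.6
side yellow 59 [342. 180.] 0.131 68.1
side yellow 172 [272. 228.] 0.121 160.0
side yellow 166 [420. 227.] 0.129 -20.7
side yellow 160 [351. 284.] 0.126 -108.6
side 0 0.008 67 [0.0334 0.0347 0.0357]
side 0.008 0.012 119 [0.0261 0.0339 0.4652]
side 0.013 0.016 120 [0.025  0.0283 0.4647]
side 0.016 0.019 180 [0.0149 0.0252 0.463 ]
side 0.022 0.025 182 [0.0125 0.0149 0.4627]
top red 314 [372. 203.] 0.064 -64.9
top blue 278 [353. 261.] 0.064 -155.6
top yellow 124 [359. 146.] 0.127 -19.7
top yellow 129 [255. 197.] 0.127 69.5
top yellow 137 [306. 301.] 0.125 159.5
top yellow 359 [365. 341.] 0.184 -166.5
top 0 0.008 44 [0.4995 0.5017 0.5033]
top 0.008 0.012 131 [0.5008 0.5029 0.5053]
top 0.013 0.016 180 [0.5031 0.5046 0.5059]
top 0.016 0.019 195 [0.5032 0.5045 0.5058]
top 0.022 0.025 346 [0.4955 0.5015 0.512 ]
[ 0.06746758 -0.2241999   0.71396622]
```

View pics/end.png

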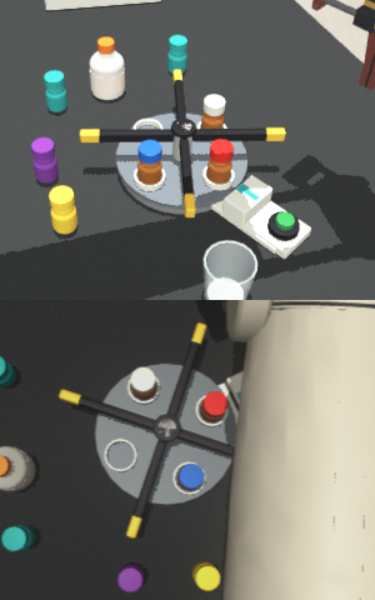

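The button top is at 34.7 mm and the tip reached 30.2 mm against a hard stop, so it went fully down. The image shows the button up again, the vials upright, the red vial in front of the window, and the robot clear of everything.

```bash
python3 -c "
from station import manip
print(manip.job_done())"
```

```text
the job is handed in; nothing more can be done
None
```

The red-capped vial is at rest about 1 mm from the read spot, the green button was pressed to its stop and is up again, and the job is handed in; no verdict was returned.

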